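# Check two dispenser lids by feel and fill the sound one

## Robot

A 7-joint arm with a two-finger parallel gripper is mounted at the origin on the work surface. World frame = base frame: x ahead of the robot, y to its left, z up, the work surface at z = 0. Lengths are in m, angles in degrees, forces in N, time in s.
With the tool pointing down it reaches from about 0.425 to 0.875 m from the base axis. Payload 4.7 kg.
Tool frame: the origin (TCP) lies at the very end of the fingers, on their centre line; the grasp point (between the pads) lies 19 mm behind it; z points along the fingers, y is the line along which they close (so a half turn about z gives the same grasp; the last joint's range is limited). The gripper opens to 87 mm and grips with 3 to 60 N. Pads are 19 mm wide; open, the fingers measure 117 mm over their backs; the gripper's body (75 mm by 190 mm) begins 51 mm behind the grasp point.
Start: joints at [69.448, 18.392, -4.016, 83.108, 1.295, 78.541, -3.26], TCP at [0.237, -0.605, 0.223] pointing down, gripper open.
Joint ranges: [-163.93, 163.93], [-17.29, 119.83], [-79.2, 71.16], [3.27, 140.29], [-89.18, 269.18], [5.43, 117.66], [-154.24, 154.24]. Speed limits (degrees/s): [147.25, 147.25, 180, 180, 180, 180, 180].

## Interface

Orientations are given as [roll, pitch, yaw] about the fixed x, y, z axes, in that order (R = Rz(yaw) Ry(pitch) Rx(roll)).
In Python, from cell import telemetry, cams, env gives the robot as it stands.
- The arm moves only by the tool arm_command, never from a script. Its argument "series" is text: rows parted by semicolons, each of 5 numbers parted by spaces: the shift along the tool's x, y, z in mm, then the turn about the tool's z in rad, then the closure in counts, from 0 (fully open) to 255 (shut). A call has 1 to 20 rows; each row shifts and turns the commanded pose from where the row before left it, along the tool's axes as they then stand; what a row does not reach is not made up. A row lasts 1/12 s, in which the tool goes at most 41.7 mm and 7.16 degrees, less where a joint would pass 70% of its speed; a pose out of reach is approached as far as the arm can. A call is refused whole if a number of a shift passes 41.7 or a number of a turn 0.125, either way. A call with a gripper value outside its range is refused whole. The fingers move at their own pace and stop on an object; "squeeze" is the grip in N (left out, the last holds). Time passes only in rows, so rows that do not move let the fingers close. It gives the time, the measured TCP pose, the force, the opening and the grip force at its end, in the units of the state.
- telemetry.get_obs(): the state, without advancing time (a new reading comes with each control period).
- cams.read_camera(name): name is "scene" or "top"; returns the picture (400x640x3 uint8, blue, green, red); there is no depth.
- cams.calibration(name): a dict with "K" (3x3 intrinsics, pixels), "origin" and "rotation" of the camera in the world. Camera axes: x right, y down, z forward; pixel columns grow to the right and rows downward; lengths in m; the calibration is good to about 2 mm. A picture is of the moment at which its call begins. calibration takes no time and is no camera call.
- env.sign_off(): hands the job in; it is judged then, once.
The state is a dict: "time_s": time; "qpos": joint angles; "joint_velocities": joint speeds; "effort": joint torques, N m; "tool_pos": TCP position; "tool_rot": TCP orientation; "force": force on the tool from outside, world axes, zero at the start; "wrist_torque": the same for the moment, N m; "grip_width": finger opening in m; "grasp_force": force on a finger pad.
Only numpy, scipy, OpenCV 4.12 (cv2) and the standard library are available. Lean on these libraries where they do the work, as an engineer would, in place of code of your own. Each camera call takes 0.05 s, during which the arm holds its last target. There are 200 camera calls.

## Task

Swing the blue lid of each of the two carton dispensers all the way open, feeling how its hinge runs, until both stand wide open. Then fully shut the lid that binds and leave that dispenser empty; after that put every carton into the mouth of the dispenser whose lid runs freely, so that they slide down its lane and line up against the stop, and finally shut its lid fully as well. Leave everything else on the table alone.

Things in the scene. Friction and masses are not known exactly. Their poses are not given: they have to be found in the camera images.
- lane_p: one of two look-alike carton dispensers, fixed: blue base 262 x 78 mm. Origin: centre of its underside; z up, x level, DOWNHILL along the lane. Lane 42 mm wide between guides 10 mm high; slick floor falls 26 deg from z = 129 mm (open end, x = -110) to 22 mm at the blue stop (x = 110, 44 mm high). Clear roof, z 157-161 mm, over x = -13..115, posts at x 0 and 100, y +-34. One dispenser's lid runs freely, the other's binds
- lane_p_mouth (a point): point on the middle of the lane floor in the mouth (the upper part, covered by the lid only) where a carton can be set down: 212 mm up the slope from the stop, 115 mm above the table; axes as the dispenser's (level). A carton let go here slides down by itself
- lid_p (a joint): lid angle: 0 fully shut over the mouth, 2.6 fully open above the roof; stops at both. Level blue plate 160 x 64 x 6 mm, z 163-169 mm. Opens counter-clockwise seen from above: knob goes from uphill past the -y side to downhill. Stays where left. Hinge drag at the knob, either way, all along: free lid under 1 N, binding lid about 9 N
- lid_p_knob (a point): top centre of the round upright black knob on lane_p's lid: 20 mm across, from 169 to 203 mm above the table, 105 mm from the hinge pin; moves with the lid
- lid_p_hinge (a point): the pin on which lane_p's lid turns, at the underside of the plate, 163 mm above the table
- lane_q: one of two look-alike carton dispensers, fixed: blue base 262 x 78 mm. Origin: centre of its underside; z up, x level, DOWNHILL along the lane. Lane 42 mm wide between guides 10 mm high; slick floor falls 26 deg from z = 129 mm (open end, x = -110) to 22 mm at the blue stop (x = 110, 44 mm high). Clear roof, z 157-161 mm, over x = -13..115, posts at x 0 and 100, y +-34. One dispenser's lid runs freely, the other's binds
- lane_q_mouth (a point): point on the middle of the lane floor in the mouth (the upper part, covered by the lid only) where a carton can be set down: 212 mm up the slope from the stop, 115 mm above the table; axes as the dispenser's (level). A carton let go here slides down by itself
- lid_q (a joint): lid angle: 0 fully shut over the mouth, 2.6 fully open above the roof; stops at both. Level blue plate 160 x 64 x 6 mm, z 163-169 mm. Opens counter-clockwise seen from above: knob goes from uphill past the -y side to downhill. Stays where left. Hinge drag at the knob, either way, all along: free lid under 1 N, binding lid about 9 N
- lid_q_knob (a point): top centre of the round upright black knob on lane_q's lid: 20 mm across, from 169 to 203 mm above the table, 105 mm from the hinge pin; moves with the lid
- lid_q_hinge (a point): the pin on which lane_q's lid turns, at the underside of the plate, 163 mm above the table
- carton1: white carton with orange band, 48 mm long (own x), 36 mm wide, 36 mm high, about 60 g; origin: centre of its underside, z up. It fits the lane lengthwise (or on end), not crosswise. May be absent (then None): 2 to 4 cartons are there
- carton1_center (a point): centre of carton1
- carton2: white carton with yellow band, 48 mm long (own x), 36 mm wide, 36 mm high, about 60 g; origin: centre of its underside, z up. It fits the lane lengthwise (or on end), not crosswise. May be absent (then None): 2 to 4 cartons are there
- carton2_center (a point): centre of carton2
- carton3: white carton with green band, 48 mm long (own x), 36 mm wide, 36 mm high, about 60 g; origin: centre of its underside, z up. It fits the lane lengthwise (or on end), not crosswise. May be absent (then None): 2 to 4 cartons are there
- carton3_center (a point): centre of carton3
- carton4: white carton with red band, 48 mm long (own x), 36 mm wide, 36 mm high, about 60 g; origin: centre of its underside, z up. It fits the lane lengthwise (or on end), not crosswise. May be absent (then None): 2 to 4 cartons are there
- carton4_center (a point): centre of carton4
- file_stand: bystander, to be left alone: purple block 40 x 34 x 20 mm with a yellow foam pad on it (30 mm high in all) and three fine files standing in it to 46 mm; origin: centre of its underside
- paper_cup: bystander, to be left alone: white paper cup, 72 mm across, 85 mm high; origin: centre of its underside
- glass: bystander, to be left alone: clear glass tumbler, 64 mm across, 90 mm high; origin: centre of its underside
- syringe: bystander, to be left alone: small clear syringe with a yellow plunger, lying, 17 mm high, about 135 mm long with needle and plunger, along its own x; origin: centre of its underside
- phone: bystander, to be left alone: black phone lying flat, 75 x 150 x 9 mm; origin: centre of its underside
- notebook: bystander, to be left alone: blue notebook lying flat, 100 x 140 x 14 mm; origin: centre of its underside
Things that resemble listed ones, but are neither listed nor needed, are in the scene too. Leave any turquoise look-alike of the carton2 alone.

How it is judged (in metres and radians):
On the way, in this order (a step that is already met when the one before it is completed fails the run):
1. both lids stand wide open (past 2.3 rad) (value of joint each of lid_p, lid_q above 2.3 rad), for 0.2 s.
2. the binding lid is shut again (under 0.1 rad), the free one still open (value of joint lid_q below 0.1 rad and value of joint lid_p above 2 rad), for 0.2 s.
3. every carton is in the lane with the free lid, lined up from the stop, the binding lid still shut (y of carton1_center in the frame of lane_p between -0.014 and 0.014 m and x of each of carton1_center, carton2_center, carton3_center, carton4_center in the frame of lane_p above -0.058 m and z of carton1_center in the frame of lane_p between 0.02 and 0.13 m and linear speed of each of carton1, carton2, carton3, carton4 below 0.03 m/s and (x of carton1_center in the frame of lane_p above 0.08 m or distance between carton1_center and carton2_center below 0.056 m or distance between carton1_center and carton3_center below 0.056 m or distance between carton1_center and carton4_center below 0.056 m) and y of carton2_center in the frame of lane_p between -0.014 and 0.014 m and z of carton2_center in the frame of lane_p between 0.02 and 0.13 m and (x of carton2_center in the frame of lane_p above 0.08 m or distance between carton2_center and carton1_center below 0.056 m or distance between carton2_center and carton3_center below 0.056 m or distance between carton2_center and carton4_center below 0.056 m) and y of carton3_center in the frame of lane_p between -0.014 and 0.014 m and z of carton3_center in the frame of lane_p between 0.02 and 0.13 m and (x of carton3_center in the frame of lane_p above 0.08 m or distance between carton3_center and carton1_center below 0.056 m or distance between carton3_center and carton2_center below 0.056 m or distance between carton3_center and carton4_center below 0.056 m) and y of carton4_center in the frame of lane_p between -0.014 and 0.014 m and z of carton4_center in the frame of lane_p between 0.02 and 0.13 m and (x of carton4_center in the frame of lane_p above 0.08 m or distance between carton4_center and carton1_center below 0.056 m or distance between carton4_center and carton2_center below 0.056 m or distance between carton4_center and carton3_center below 0.056 m) and x of any of carton1_center, carton2_center, carton3_center, carton4_center in the frame of lane_p above 0.08 m and value of joint lid_q below 0.1 rad and value of joint lid_p above 0.8 rad), for 0.2 s.
At the end, for the whole second after the job is handed in: Every carton lies at rest in the lane of the dispenser whose lid runs freely (centre within 14 mm of the lane's middle line, under the lid or roof), the lowest at the stop and each other one against the stop or a neighbour (centres within 56 mm); both lids shut to within 0.1 rad (y of carton1_center in the frame of lane_p between -0.014 and 0.014 m and x of each of carton1_center, carton2_center, carton3_center, carton4_center in the frame of lane_p above -0.058 m and z of carton1_center in the frame of lane_p between 0.02 and 0.13 m and linear speed of each of carton1, carton2, carton3, carton4 below 0.03 m/s and (x of carton1_center in the frame of lane_p above 0.08 m or distance between carton1_center and carton2_center below 0.056 m or distance between carton1_center and carton3_center below 0.056 m or distance between carton1_center and carton4_center below 0.056 m) and y of carton2_center in the frame of lane_p between -0.014 and 0.014 m and z of carton2_center in the frame of lane_p between 0.02 and 0.13 m and (x of carton2_center in the frame of lane_p above 0.08 m or distance between carton2_center and carton1_center below 0.056 m or distance between carton2_center and carton3_center below 0.056 m or distance between carton2_center and carton4_center below 0.056 m) and y of carton3_center in the frame of lane_p between -0.014 and 0.014 m and z of carton3_center in the frame of lane_p between 0.02 and 0.13 m and (x of carton3_center in the frame of lane_p above 0.08 m or distance between carton3_center and carton1_center below 0.056 m or distance between carton3_center and carton2_center below 0.056 m or distance between carton3_center and carton4_center below 0.056 m) and y of carton4_center in the frame of lane_p between -0.014 and 0.014 m and z of carton4_center in the frame of lane_p between 0.02 and 0.13 m and (x of carton4_center in the frame of lane_p above 0.08 m or distance between carton4_center and carton1_center below 0.056 m or distance between carton4_center and carton2_center below 0.056 m or distance between carton4_center and carton3_center below 0.056 m) and x of any of carton1_center, carton2_center, carton3_center, carton4_center in the frame of lane_p above 0.08 m and value of joint each of lid_p, lid_q below 0.1 rad); the robot touches nothing.
It fails at once if a bystander is pushed more than 40 mm (distance of any of file_stand, paper_cup, glass, syringe, phone, notebook from where it was at the start of the episode above 0.04 m).
It fails at once if the cup, glass or file stand is tipped over (angle between any of paper_cup, glass, file_stand's own z axis and vertical above 0.6 rad).
Of carton1, carton2, carton3, carton4 only 2 to 4 are there at a start; the rules pass over those that are not, and their reading is None.
At some moment in a run one of carton1, carton2, carton3, carton4 may be knocked a few centimetres aside while the robot is not near it.
Once in a run the grip may slacken for a moment while it holds something.
It also fails if it takes over 210 s, if anything falls off the work surface, if the arm or the gripper's body presses on something with over 40 N, if the wrist force passes 120 N, or if a joint passes its speed limit or range.

## Working session

There is one attempt and no reset: what is moved stays moved. The work goes in short steps, Python scripts to look and compute and a tool call to move; the robot and the scene stay as the last step left them, time stands still between calls to the robot, and variables do not carry over. Pictures are saved under pics/ and viewed, at most 14 in all, crops included, and the job is handed in when it is done.

Besides the shell and the picture viewer there is one more tool, called as a command line: name --argument value ..., lists and objects as JSON in quotes. arm_command: Moves the arm, as the interface text tells. Its arguments: {"type":"object","properties":{"series":{"type":"string"},"squeeze":{"type":"number"}},"required":["series"]}

```bash
mkdir -p pics; ls
python3 - <<'E'
from cell import telemetry, cams
import cv2
for n in("scene","top"):
    cv2.imwrite(f"pics/{n}0.png",cams.read_camera(n)); c=cams.calibration(n); print(n,c)
print(telemetry.get_obs())
E
```

```text
pics
scene {'K': array([[454.60260129,   0.        , 326.96299812],
       [  0.        , 454.60260129, 199.83947999],
       [  0.        ,   0.        ,   1.        ]]), 'origin': array([1.19433771, 0.11876239, 0.99422633]), 'rotation': array([-137.85586678,   -0.68883276,  105.39141033])}
top {'K': array([[400.4490453 ,   0.        , 319.56620839],
       [  0.        , 400.4490453 , 199.71458213],
       [  0.        ,   0.        ,   1.        ]]), 'origin': array([ 0.32077897, -0.10280388,  1.15582215]), 'rotation': array([-174.07620491,    0.20404499,  -89.5200882 ])}
{'time_s': 0.1, 'qpos': array([69.4482231 , 18.43615221, -4.01767341, 83.16813233,  1.2961103 ,
       78.54046345, -3.26161819]), 'joint_velocities': array([-0.01007505, -0.16556074, -0.02676435, -0.21100167, -0.00717162,
       -0.02943517, -0.0323981 ]), 'effort': array([ 6.46002609e-04, -4.92569268e+01, -4.05090423e-01, -3.13400209e+01,
       -6.41427655e-02,  3.94986849e-02,  8.60575278e-05]), 'tool_pos': array([ 0.23653234, -0.6049037 ,  0.22155406]), 'tool_rot': array([-1.79900555e+02,  5.84322978e-03,  2.13620174e+01]), 'force': array([0.79325718, 0.03983721, 1.05189717]), 'wrist_torque': array([-0.01533055, -0.03038248,  0.00169253]), 'grasp_force': 0.0, 'grip_width': 0.08699415308386563}
```

View pics/scene0.png

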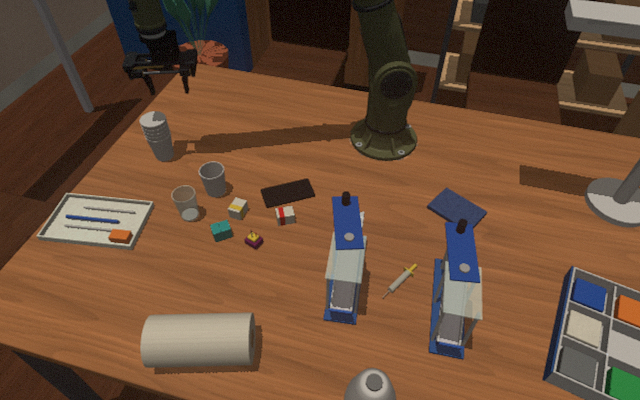

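View pics/top0.png

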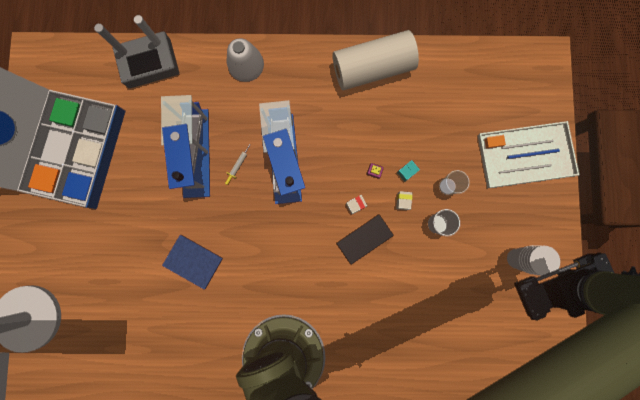

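Scene view: red-band carton at (286,215), yellow-band carton at (237,209); turquoise look-alike at (221,232); file stand at (254,240). Top view: dispensers with knobs at (178,176) and (289,182), hinge discs (175,135) and (278,148); cartons at (357,204) red and (405,200) yellow; turquoise at (409,170). Only carton2 and carton4 seem to be present. I'll confirm with enlarged crops.

```bash
cat > h.py <<'E'
import numpy as np, cv2
from scipy.spatial.transform import Rotation as R
from cell import telemetry, cams
CAL={n:cams.calibration(n) for n in("scene","top")}
def ray(n,u,v):
    c=CAL[n]; d=R.from_euler('xyz',c['rotation'],degrees=True).as_matrix()@np.linalg.inv(c['K'])@[u,v,1]
    return np.array(c['origin']),d
def at(n,u,v,z):
    o,d=ray(n,u,v); return o+d*(z-o[2])/d[2]
def proj(n,p):
    c=CAL[n]; q=c['K']@R.from_euler('xyz',c['rotation'],degrees=True).as_matrix().T@(np.array(p)-c['origin']); return q[:2]/q[2]
def tri(u1,u2):
    (a,d),(b,e)=ray("scene",*u1),ray("top",*u2)
    s,t=np.linalg.lstsq(np.c_[d,-e],b-a,rcond=None)[0]; return (a+s*d+b+t*e)/2, np.linalg.norm(a+s*d-b-t*e)
def blobs(mask,amin=15):
    n,l,s,c=cv2.connectedComponentsWithStats(mask.astype(np.uint8))
    return [(s[i,4],c[i].round(1),i,l) for i in range(1,n) if s[i,4]>=amin]
E
python3 - <<'E'
from h import *
t=cv2.imread("pics/top0.png"); s=cv2.imread("pics/scene0.png")
a=cv2.resize(t[90:215,150:310],None,fx=4.5,fy=4.5,interpolation=2); cv2.imwrite("pics/topL.png",a)
b=cv2.resize(t[150:240,325:475],None,fx=3,fy=3,interpolation=2); c=cv2.resize(s[185:260,180:330],None,fx=3,fy=3,interpolation=2)
cv2.imwrite("pics/cart.png",np.vstack([b,c]))
d=cv2.resize(s[180:360,315:490],None,fx=3.3,fy=3.3,interpolation=2); cv2.imwrite("pics/scL.png",d)
E
```

```text
(no output)
```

View pics/topL.png

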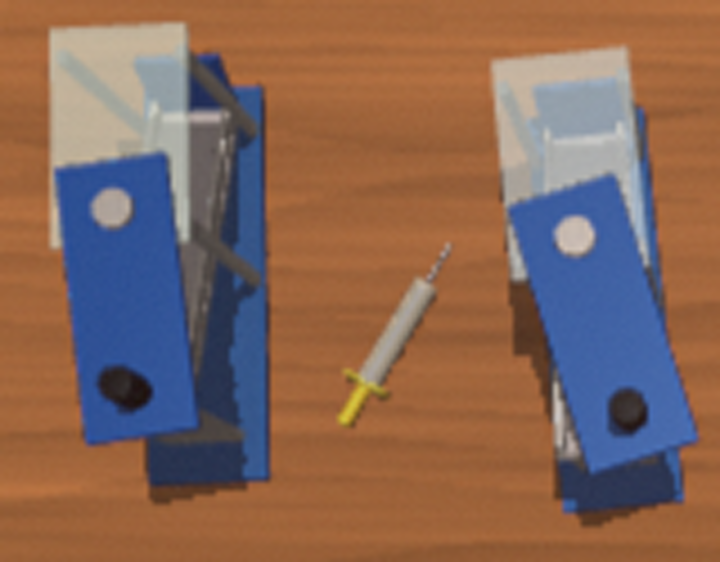

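View pics/cart.png

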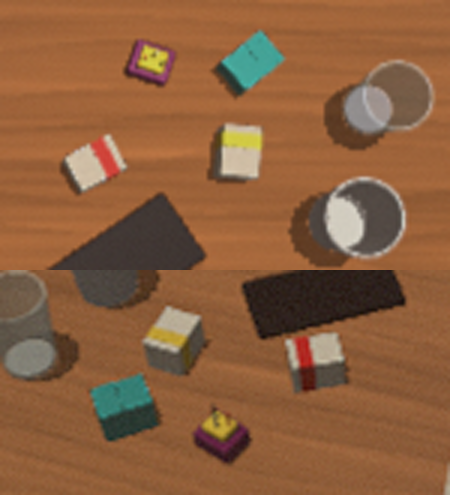

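View pics/scL.png

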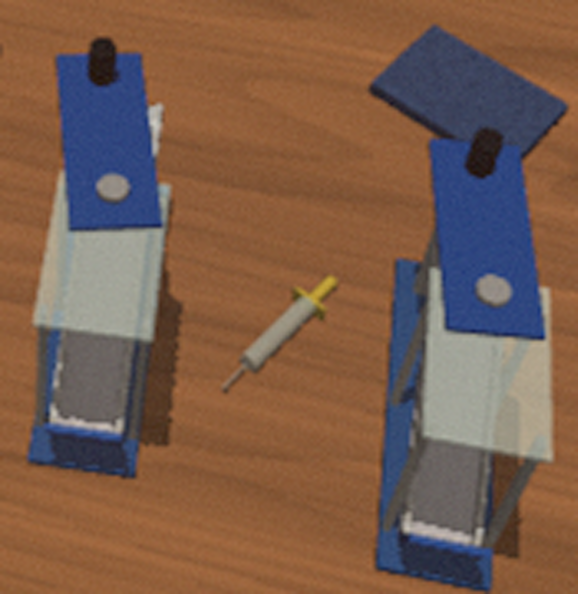

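Run:
```python
from h import *
T=lambda x,y:(150+x/4.5,90+y/4.5); S=lambda x,y:(315+x/3.3,180+y/3.3)
pts=dict(Lh=(S(494,290),T(111,208)),Lk=(S(489,137),T(117,381)),Rh=(S(113,187),T(574,235)),Rk=(S(102,46),T(629,404)))
P={}
for k,(a,b) in pts.items():
    p,e=tri(a,b); P[k]=at("top",*b,.170 if k[1]=='h' else .203); q=at("scene",*a,.170 if k[1]=='h' else .203)
    print(k,p.round(4),round(e,4),'top',P[k].round(4),'sc',q.round(4))
for n,cs in dict(Lroof=[(51,30),(185,24),(51,246),(188,240)],Rroof=[(493,62),(626,48),(513,281)]).items():
    print(n,[at("top",*T(*c),.161)[:2].round(3) for c in cs])
for n,cs in dict(Lbase=[(263,88),(268,480),(152,487)],Rbase=[(642,106),(683,500),(565,512)]).items():
    print(n,[at("top",*T(*c),.0)[:2].round(3) for c in cs])
for n in 'LR':
    d=P[n+'k']-P[n+'h']; print(n,np.linalg.norm(d[:2]),np.degrees(np.arctan2(d[1],d[0])))
# cartons: tops z=.036
t=cv2.imread("pics/top0.png"); 
C=lambda x,y:(325+x/3,150+y/3)
for n,c in dict(red=[(64,163),(113,135),(127,160),(80,191)],yel=[(221,125),(262,125),(260,180),(217,178)],turq=[(218,68),(260,31),(286,58),(240,93)]).items():
    q=np.array([at("top",*C(*x),.036)[:2] for x in c]); print(n,q.round(3).tolist(),q.mean(0).round(4))
S2=lambda x,y:(180+x/3,185+(y-270)/3)
print(proj("scene",[.32,-.3,.036]))
```

```text
Lh [0.5812 0.269  0.169 ] 0.0012 top [0.5809 0.268  0.17  ] sc [0.5817 0.2694 0.17  ]
Lk [0.4779 0.2507 0.1998] 0.0028 top [0.4776 0.248  0.203 ] sc [0.4802 0.2515 0.203 ]
Rh [0.5675 0.0088 0.1696] 0.0008 top [0.5675 0.0084 0.17  ] sc [0.5677 0.0092 0.17  ]
Rk [ 0.4676 -0.0254  0.1993] 0.0018 top [ 0.4672 -0.0265  0.203 ] sc [ 0.4707 -0.0239  0.203 ]
Lroof [array([0.687, 0.31 ]), array([0.691, 0.234]), array([0.561, 0.304]), array([0.565, 0.227])]
Rroof [array([0.67 , 0.057]), array([ 0.679, -0.018]), array([0.543, 0.043])]
Lbase [array([0.708, 0.235]), array([0.447, 0.222]), array([0.442, 0.297])]
Rbase [array([ 0.697, -0.016]), array([ 0.436, -0.046]), array([0.428, 0.03 ])]
L 0.1053085207971822 -169.0698165953918
R 0.10611835781707334 -160.79928410809055
red [[0.425, -0.173], [0.451, -0.219], [0.428, -0.232], [0.398, -0.188]] [ 0.4255 -0.2031]
yel [[0.461, -0.32], [0.462, -0.359], [0.41, -0.356], [0.412, -0.316]] [ 0.4362 -0.3378]
turq [[0.516, -0.318], [0.551, -0.358], [0.526, -0.382], [0.492, -0.339]] [ 0.5212 -0.3494]
[265.23426646 177.63107088]
```

Crops confirm: carton4 (red band) at top (357,204), carton2 (yellow band) at (405,200); the banded white ones match the description. The turquoise one at (409,170) and the yellow foam on the purple block at (375,170) are not cartons. Both lids stand slightly ajar. I'll go to the right-hand lid first.

arm_command --series "21.4 -22.7 -1.5 0 0;21.4 -22.7 -1.5 0 0;21.4 -22.7 -1.5 0 0;21.4 -22.7 -1.5 0 0;21.4 -22.7 -1.5 0 0;21.4 -22.7 -1.5 0 0;21.4 -22.7 -1.5 0 0;21.4 -22.7 -1.5 0 0;21.4 -22.7 -1.5 0 0;21.4 -22.7 -1.5 0 0;21.4 -22.7 -1.5 0 0;21.4 -22.7 -1.5 0 0;21.4 -22.7 -1.5 0 0;21.4 -22.7 -1.5 0 0;21.4 -22.7 -1.5 0 0;21.4 -22.7 -1.5 0 0;21.4 -22.7 -1.5 0 0;21.4 -22.7 -1.5 0 0;21.4 -22.7 -1.5 0 0;0 0 0 0.05 0" --squeeze 25

```text
time_s: 1.77
tool_pos: [0.46, -0.0483, 0.2514]
tool_rot: [-179.9, -0.1, 19.0]
force: [-0.3, 0.1, 0.9]
grip_width: 0.0871
grasp_force: 0.0
```

```bash
cat >> h.py <<'E'
def to(x,y,z=None,yaw=None):
    "shift (mm, tool axes) and turn (rad) from measured pose to target"
    o=telemetry.get_obs(); p=np.array(o['tool_pos']); yw=np.radians(o['tool_rot'][2])
    d=np.array([x,y,p[2] if z is None else z])-p; c,s=np.cos(yw),np.sin(yw)
    m=1000*np.array([d[0]*c+d[1]*s,d[0]*s-d[1]*c,-d[2]])
    t=0 if yaw is None else -(np.radians(yaw)-yw+np.pi)%(-2*np.pi)+np.pi if False else 0 if yaw is None else -((np.radians(yaw)-yw+np.pi)%(2*np.pi)-np.pi)
    print('t',round(o['time_s'],2),'tcp',p.round(4),'rot',np.round(o['tool_rot'],1),'| shift',m.round(1),'turn',round(t,3),'F',np.round(o['force'],1),'w',round(o['grip_width'],4),'g',round(o['grasp_force'],1),'q7',round(o['qpos'][6]))
E
python3 -c "
from h import *
to(.470,-.0248,.177,18.5)"
```

```text
t 1.77 tcp [ 0.46   -0.0483  0.2514] rot [-1.799e+02 -1.000e-01  1.900e+01] | shift [ 17.1 -19.   74.4] turn 0.009 F [-0.3  0.1  0.9] w 0.0871 g 0.0 q7 -65
```

arm_command --series "8.5 -9.5 0 0.009 0;8.6 -9.5 0 0 0;0 0 20 0 0;0 0 20 0 0;0 0 18 0 0;0 0 16.4 0 0;0 0 0 0 0;0 0 0 0 255;0 0 0 0 255;0 0 0 0 255;0 0 0 0 255;0 0 0 0 255;0 0 0 0 255;0 0 0 0 255;0 0 0 0 255;0 0 0 0 255" --squeeze 25

```text
time_s: 3.1
tool_pos: [0.4685, -0.0318, 0.1766]
tool_rot: [-180.0, 0.0, 18.0]
force: [-3.6, 5.9, 1.0]
grip_width: 0.0348
grasp_force: 4.2
```

```bash
sed -i 's/t=0 if yaw is None else -(np.*/t=0 if yaw is None else -((np.radians(yaw)-yw+np.pi)%(2*np.pi)-np.pi)/' h.py
python3 -c "
from h import *
to(.470,-.0248,.177,18.5)"
```

```text
t 3.1 tcp [ 0.4685 -0.0318  0.1766] rot [-180.    0.   18.] | shift [ 3.6 -6.2 -0.4] turn -0.009 F [-3.6  5.9  1. ] w 0.0348 g 4.2 q7 -70
```

arm_command --series "0 0 0 0 255;0 0 0 0 255;0 0 0 0 255;0 0 0 0 255;0 0 0 0 255"

```text
time_s: 3.52
tool_pos: [0.4671, -0.0285, 0.1765]
tool_rot: [-179.7, 0.1, 18.1]
force: [-4.5, 7.2, 4.5]
grip_width: 0.0194
grasp_force: 25.0
```

```bash
python3 -c "
from h import *
to(.470,-.0248,.177,18.5);cv2.imwrite('pics/k1.png',cv2.resize(cams.read_camera('scene')[130:330,280:500],None,fx=2.7,fy=2.7))"
```

```text
t 3.52 tcp [ 0.4671 -0.0285  0.1765] rot [-1.797e+02  1.000e-01  1.810e+01] | shift [ 3.9 -2.6 -0.5] turn -0.007 F [-4.5  7.2  4.5] w 0.0194 g 25.0 q7 -70
```

View pics/k1.png

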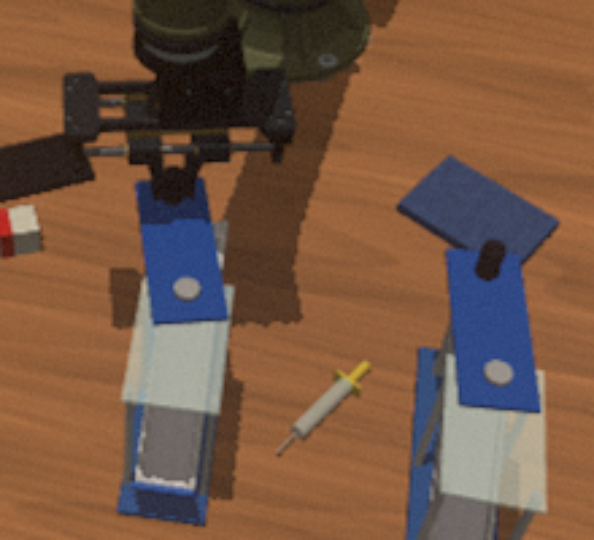

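Knob of the right lid at (172,185) in the crop is between the fingers. Swinging it open.

arm_command --series "0.5 10.5 0 -0.1 255;0.5 10.5 0 -0.1 255;0.5 10.5 0 -0.1 255;0.5 10.5 0 -0.1 255;0.5 10.5 0 -0.1 255;0.5 10.5 0 -0.1 255;0.5 10.5 0 -0.1 255;0.5 10.5 0 -0.1 255;0.5 10.5 0 -0.1 255;0.5 10.5 0 -0.1 255;0.5 10.5 0 -0.1 255;0.5 10.5 0 -0.1 255"

```text
time_s: 4.57
tool_pos: [0.5617, -0.0988, 0.1764]
tool_rot: [-179.8, -0.4, 87.2]
force: [-4.2, 11.4, 3.6]
grip_width: 0.0198
grasp_force: 25.0
```

```bash
python3 -c "
from h import *
to(.470,-.0248)
p=telemetry.get_obs()['tool_pos'];d=p[:2]-np.array([.5675,.0088]);print(np.hypot(*d),np.degrees(np.arctan2(d[1],d[0])))"
```

```text
t 4.57 tcp [ 0.5617 -0.0988  0.1764] rot [-179.8   -0.4   87.2] | shift [ 69.4 -95.2  -0. ] turn 0 F [-4.2 11.4  3.6] w 0.0198 g 25.0 q7 -2
0.10775984395014426 -93.09302671177771
```

arm_command --series "2.0 10.5 0 -0.1 255;1.5 10.5 0 -0.1 255;0.5 10.5 0 -0.1 255;0.5 10.5 0 -0.1 255;0.5 10.5 0 -0.1 255;0.5 10.5 0 -0.1 255;0.5 10.5 0 -0.1 255;0.5 10.5 0 -0.1 255;0.5 10.5 0 -0.1 255;0.5 10.5 0 -0.1 255"

```text
time_s: 5.4
tool_pos: [0.652, -0.0602, 0.1765]
tool_rot: [-179.8, -0.2, 144.2]
force: [-6.8, -0.5, 5.3]
grip_width: 0.0192
grasp_force: 25.0
```

```bash
cat >> h.py <<'E'
def hinge(h,shut):
    o=telemetry.get_obs(); d=np.array(o['tool_pos'])[:2]-h; a=np.arctan2(d[1],d[0]); f=np.array(o['force'])[:2]
    print('r',np.hypot(*d).round(4),'phi',np.degrees(a).round(1),'lid',np.radians((np.degrees(a)-shut)%360).round(3),'Frad',(f@[np.cos(a),np.sin(a)]).round(1),'Ftan',(f@[-np.sin(a),np.cos(a)]).round(1))
E
python3 -c "
from h import *
to(.470,-.0248);hinge([.5675,.0088],-173.5)"
```

```text
t 5.4 tcp [ 0.652  -0.0602  0.1765] rot [-179.8   -0.2  144.2] | shift [168.3 -77.7  -0. ] turn 0 F [-6.8 -0.5  5.3] w 0.0192 g 25.0 q7 43
r 0.1091 phi -39.2 lid 2.343 Frad -4.9 Ftan -4.7
```

arm_command --series "0.5 10.5 0 -0.1 255;0.5 10.5 0 -0.1 255;0 3 0 0 255;0 0 0 0 255;0 0 0 0 255;0 0 0 0 255"

```text
time_s: 5.9
tool_pos: [0.6648, -0.0406, 0.1765]
tool_rot: [-179.8, -0.1, 155.3]
force: [-4.1, -3.0, 3.7]
grip_width: 0.0191
grasp_force: 25.0
```

```bash
python3 -c "
from h import *
to(.470,-.0248);hinge([.5675,.0088],-173.5)"
```

```text
t 5.9 tcp [ 0.6648 -0.0406  0.1765] rot [-1.798e+02 -1.000e-01  1.553e+02] | shift [183.6 -66.9  -0. ] turn 0 F [-4.1 -3.   3.7] w 0.0191 g 25.0 q7 52
r 0.1091 phi -26.9 lid 2.558 Frad -2.3 Ftan -4.5
```

arm_command --series "0 0 0 0 0;0 0 0 0 0;0 0 0 0 0;0 0 0 0 0;0 0 0 0 0;0 0 0 0 0;0 0 -20 0 0;0 0 -25 0 0;0 0 -30 0 0"

```text
time_s: 6.65
tool_pos: [0.6646, -0.0386, 0.2508]
tool_rot: [-179.9, -0.2, 155.5]
force: [0.5, -0.6, 0.6]
grip_width: 0.0714
grasp_force: 0.0
```

arm_command --series "0 0 0 0.125 0;0 0 0 0.125 0;0 0 0 0.125 0;0 0 0 0.125 0;0 0 0 0.125 0;0 0 0 0.125 0;0 0 0 0.125 0;0 0 0 0.125 0;0 0 0 0.125 0;0 0 0 0.125 0;0 0 0 0.125 0;0 0 0 0.125 0;0 0 0 0.125 0;0 0 0 0.125 0;0 0 0 0.125 0;0 0 0 0.125 0;0 0 0 0.125 0;0 0 0 0.125 0;0 0 0 0.125 0;0 0 0 0.125 0"

```text
time_s: 8.32
tool_pos: [0.6656, -0.0382, 0.2516]
tool_rot: [-180.0, -0.0, 11.9]
force: [0.0, 0.5, 0.7]
grip_width: 0.087
grasp_force: 0.0
```

```bash
python3 -c "
from h import *
to(.4775,.250,.177,10.5)"
```

```text
t 8.32 tcp [ 0.6656 -0.0382  0.2516] rot [-180.    -0.    11.9] | shift [-124.6 -320.9   74.6] turn 0.025 F [0.  0.5 0.7] w 0.087 g 0.0 q7 -83
```

arm_command --series "-10.4 -26.8 0 0 0;-10.4 -26.8 0 0 0;-10.4 -26.8 0 0 0;-10.4 -26.8 0 0 0;-10.4 -26.8 0 0 0;-10.4 -26.8 0 0 0;-10.4 -26.8 0 0 0;-10.4 -26.8 0 0 0;-10.4 -26.8 0 0 0;-10.4 -26.8 0 0 0;-10.4 -26.8 0 0 0;-10.4 -26.8 0 0 0;0 0 0 0 0;0 0 0 0 0;0 0 0 0 0"

```text
time_s: 9.57
tool_pos: [0.4757, 0.2488, 0.2517]
tool_rot: [180.0, -0.0, 12.2]
force: [0.1, 1.0, 0.3]
grip_width: 0.087
grasp_force: 0.0
```

```bash
python3 -c "
from h import *
to(.4775,.250,.177,10.5)"
```

```text
t 9.57 tcp [0.4757 0.2488 0.2517] rot [180.   -0.   12.2] | shift [ 2.  -0.8 74.7] turn 0.031 F [0.1 1.  0.3] w 0.087 g 0.0 q7 -111
```

arm_command --series "2 -0.8 20 0.03 0;0 0 20 0 0;0 0 20 0 0;0 0 14.7 0 0;0 0 0 0 0;0 0 0 0 255;0 0 0 0 255;0 0 0 0 255;0 0 0 0 255;0 0 0 0 255;0 0 0 0 255;0 0 0 0 255;0 0 0 0 255;0 0 0 0 255;0 0 0 0 255;0 0 0 0 255;0 0 0 0 255;0 0 0 0 255;0 0 0 0 255"

```text
time_s: 11.15
tool_pos: [0.4771, 0.2504, 0.1769]
tool_rot: [180.0, 0.0, 10.5]
force: [0.3, -1.1, 0.0]
grip_width: 0.0196
grasp_force: 25.0
```

arm_command --series "0.5 10.5 0 -0.1 255;0.5 10.5 0 -0.1 255;0.5 10.5 0 -0.1 255;0.5 10.5 0 -0.1 255;0.5 10.5 0 -0.1 255;0.5 10.5 0 -0.1 255;0.5 10.5 0 -0.1 255;0.5 10.5 0 -0.1 255;0.5 10.5 0 -0.1 255;0.5 10.5 0 -0.1 255;0.5 10.5 0 -0.1 255;0.5 10.5 0 -0.1 255"

```text
time_s: 12.15
tool_pos: [0.5612, 0.1643, 0.1769]
tool_rot: [-180.0, 0.1, 79.5]
force: [-0.5, -2.2, 1.1]
grip_width: 0.0194
grasp_force: 25.0
```

```bash
python3 -c "
from h import *
to(.4775,.250,.177,10.5);hinge([.5812,.2687],-177.1)"
```

```text
t 12.15 tcp [0.5612 0.1643 0.1769] rot [-1.80e+02  1.00e-01  7.95e+01] | shift [ 69.  -97.9  -0.1] turn 1.204 F [-0.5 -2.2  1.1] w 0.0194 g 25.0 q7 -38
r 0.1063 phi -100.8 lid 1.331 Frad 2.3 Ftan -0.1
```

Tangential force on the left lid is ~0 N, against ~5–8 N on the right: left runs freely (lane_p), right binds.

arm_command --series "0.5 10.5 0 -0.1 255;0.5 10.5 0 -0.1 255;0.5 10.5 0 -0.1 255;0.5 10.5 0 -0.1 255;0.5 10.5 0 -0.1 255;0.5 10.5 0 -0.1 255;0.5 10.5 0 -0.1 255;0.5 10.5 0 -0.1 255;0.5 10.5 0 -0.1 255;0.5 10.5 0 -0.1 255;0.5 10.5 0 -0.1 255;0.5 10.5 0 -0.1 255;0 0 0 0 255;0 0 0 0 255;0 0 0 0 255"

```text
time_s: 13.4
tool_pos: [0.6716, 0.2114, 0.177]
tool_rot: [-180.0, 0.2, 147.9]
force: [4.2, -2.9, -0.2]
grip_width: 0.0194
grasp_force: 25.0
```

```bash
python3 -c "
from h import *
to(.4775,.250,.177,10.5);hinge([.5812,.2687],-177.1)"
```

```text
t 13.4 tcp [0.6716 0.2114 0.177 ] rot [-180.     0.2  147.9] | shift [184.9 -70.6  -0. ] turn 2.398 F [ 4.2 -2.9 -0.2] w 0.0194 g 25.0 q7 23
r 0.1071 phi -32.4 lid 2.526 Frad 5.1 Ftan -0.2
```

arm_command --series "0 0 0 0 0;0 0 0 0 0;0 0 0 0 0;0 0 0 0 0;0 0 0 0 0;0 0 0 0 0;0 0 -20 0 0;0 0 -25 0 0;0 0 -30 0 0;0 0 0 -0.11 0;0 0 0 0 0"

```text
time_s: 14.32
tool_pos: [0.6703, 0.2144, 0.2543]
tool_rot: [179.8, 0.1, 154.5]
force: [-0.4, -0.4, -1.0]
grip_width: 0.083
grasp_force: 0.0
```

```bash
python3 -c "
from h import *
to(.6640,-.0390,.177,155)"
```

```text
t 14.32 tcp [0.6703 0.2144 0.2543] rot [1.798e+02 1.000e-01 1.545e+02] | shift [-103.3 -231.5   77.3] turn -0.008 F [-0.4 -0.4 -1. ] w 0.083 g 0.0 q7 30
```

arm_command --series "-10.3 -23.15 0 0 0;-10.3 -23.15 0 0 0;-10.3 -23.15 0 0 0;-10.3 -23.15 0 0 0;-10.3 -23.15 0 0 0;-10.3 -23.15 0 0 0;-10.3 -23.15 0 0 0;-10.3 -23.15 0 0 0;-10.3 -23.15 0 0 0;-10.3 -23.15 0 0 0;0 0 0 0 0;0 0 0 0 0;0 0 20 0 0;0 0 20 0 0;0 0 20 0 0;0 0 17 0 0;0 0 0 0 0;0 0 0 0 0"

```text
time_s: 15.82
tool_pos: [0.6614, -0.0382, 0.1738]
tool_rot: [-180.0, -0.2, 154.4]
force: [-1.1, 0.1, -0.5]
grip_width: 0.0872
grasp_force: 0.0
```

```bash
python3 -c "
from h import *
to(.6640,-.0390,.177,155)"
```

```text
t 15.82 tcp [ 0.6614 -0.0382  0.1738] rot [-180.    -0.2  154.4] | shift [-2.7  0.4 -3.2] turn -0.01 F [-1.1  0.1 -0.5] w 0.0872 g 0.0 q7 51
```

arm_command --series "0 0 -3 0 255;0 0 0 0 255;0 0 0 0 255;0 0 0 0 255;0 0 0 0 255;0 0 0 0 255;0 0 0 0 255;0 0 0 0 255;0 0 0 0 255;0 0 0 0 255;0 0 0 0 255;0 0 0 0 255;0 0 0 0 255;0 0 0 0 255"

```text
time_s: 16.98
tool_pos: [0.6624, -0.0396, 0.1779]
tool_rot: [180.0, 0.0, 154.4]
force: [1.2, 0.1, 0.4]
grip_width: 0.0195
grasp_force: 25.0
```

arm_command --series "0.5 -10.5 0 0.1 255;0.5 -10.5 0 0.1 255;0.5 -10.5 0 0.1 255;0.5 -10.5 0 0.1 255;0.5 -10.5 0 0.1 255;0.5 -10.5 0 0.1 255;0.5 -10.5 0 0.1 255;0.5 -10.5 0 0.1 255;0.5 -10.5 0 0.1 255;0.5 -10.5 0 0.1 255;0.5 -10.5 0 0.1 255;0.5 -10.5 0 0.1 255;0 0 0 0 255"

```text
time_s: 18.07
tool_pos: [0.5591, -0.0962, 0.1779]
tool_rot: [180.0, -0.2, 85.5]
force: [1.1, 5.7, -1.5]
grip_width: 0.0195
grasp_force: 25.0
```

```bash
python3 -c "
from h import *
to(.4775,.250);hinge([.5675,.0088],-173.5)"
```

```text
t 18.07 tcp [ 0.5591 -0.0962  0.1779] rot [180.   -0.2  85.5] | shift [ 338.8 -108.4   -0. ] turn 0 F [ 1.1  5.7 -1.5] w 0.0195 g 25.0 q7 -4
r 0.1054 phi -94.6 lid 1.377 Frad -5.8 Ftan 0.7
```

arm_command --series "0.5 -10.5 0 0.1 255;0.5 -10.5 0 0.1 255;0.5 -10.5 0 0.1 255;0.5 -10.5 0 0.1 255;0.5 -10.5 0 0.1 255;0.5 -10.5 0 0.1 255"

```text
time_s: 18.57
tool_pos: [0.5038, -0.075, 0.178]
tool_rot: [179.8, -0.3, 51.1]
force: [8.8, 2.3, -7.5]
grip_width: 0.0195
grasp_force: 25.0
```

```bash
python3 -c "
from h import *
to(.4775,.250);hinge([.5675,.0088],-173.5)"
```

```text
t 18.57 tcp [ 0.5038 -0.075   0.178 ] rot [179.8  -0.3  51.1] | shift [ 236.3 -224.7   -0. ] turn 0 F [ 8.8  2.3 -7.5] w 0.0195 g 25.0 q7 -36
r 0.1053 phi -127.2 lid 0.807 Frad -7.2 Ftan 5.6
```

arm_command --series "0.5 -10.5 0 0.1 255;0.5 -10.5 0 0.1 255;0.5 -10.5 0 0.1 255;0.5 -10.5 0 0.1 255;0.5 -10.5 0 0.1 255;0.5 -10.5 0 0.1 255;0.5 -10.5 0 0.1 255;0.2 -5 0 0.05 255;0 -3 0 0 255;0 -1 0 0 255;0 0 0 0 255;0 0 0 0 255"

```text
time_s: 19.57
tool_pos: [0.4634, -0.009, 0.1779]
tool_rot: [179.7, -0.1, 8.2]
force: [3.0, -5.2, -4.0]
grip_width: 0.0193
grasp_force: 25.0
```

```bash
python3 -c "
from h import *
to(.4775,.250);hinge([.5675,.0088],-173.5)"
```

```text
t 19.57 tcp [ 0.4634 -0.009   0.1779] rot [ 1.797e+02 -1.000e-01  8.200e+00] | shift [  50.7 -254.4   -0. ] turn 0 F [ 3.  -5.2 -4. ] w 0.0193 g 25.0 q7 -83
r 0.1056 phi -170.3 lid 0.056 Frad -2.0 Ftan 5.6
```

Nearly shut; push until the stop resists.

arm_command --series "0 -4 0 0.03 255;0 -4 0 0 255;0 -2 0 0 255;0 0 0 0 255;0 0 0 0 255"

```text
time_s: 19.98
tool_pos: [0.4624, -0.0028, 0.1779]
tool_rot: [179.5, -0.1, 6.3]
force: [3.5, -12.8, -4.0]
grip_width: 0.0195
grasp_force: 25.0
```

```bash
python3 -c "
from h import *
to(.4775,.250);hinge([.5675,.0088],-173.5)"
```

```text
t 19.98 tcp [ 0.4624 -0.0028  0.1779] rot [ 1.795e+02 -1.000e-01  6.300e+00] | shift [  42.6 -249.7   -0. ] turn 0 F [  3.5 -12.8  -4. ] w 0.0195 g 25.0 q7 -86
r 0.1057 phi -173.7 lid 6.28 Frad -2.1 Ftan 13.1
```

arm_command --series "0 0 0 0 0;0 0 0 0 0;0 0 0 0 0;0 0 0 0 0;0 0 0 0 0;0 0 0 0 0;0 0 -20 0 0;0 0 -25 0 0;0 0 -30 0 0;0 0 0 0 0;0 0 0 0 0"

```text
time_s: 20.9
tool_pos: [0.4627, 0.0043, 0.2546]
tool_rot: [179.9, -0.2, 6.6]
force: [-0.8, -0.2, -0.9]
grip_width: 0.0827
grasp_force: 0.0
```

```bash
cat >> h.py <<'E'
def cartons(tag):
    im=cams.read_camera("top"); hsv=cv2.cvtColor(im,cv2.COLOR_BGR2HSV); cv2.imwrite(f"pics/{tag}.png",im)
    H,S,V=cv2.split(hsv)
    m=((S<70)&(V>130))|((S>120)&(V>120)&((H<5)|(H>172)|((H>24)&(H<34))))
    m=m.astype(np.uint8); m[:150]=0; m[260:]=0; m[:,:310]=0; m[:,428:]=0
    for a,c,i,l in blobs(m,60):
        pts=np.argwhere(l==i)[:,::-1].astype(float)
        w=np.array([at("top",*p,.036)[:2] for p in pts]); 
        r=cv2.minAreaRect((w*1000).astype(np.float32)); b=cv2.boxPoints(r)
        e=[b[1]-b[0],b[2]-b[1]]; e=max(e,key=np.linalg.norm); yaw=np.degrees(np.arctan2(e[1],e[0]))%180
        h=H[l==i][S[l==i]>120]
        print('px',c,'area',a,'ctr',np.round(r[0],1),'size',np.round(r[1],1),'long yaw',yaw.round(1),'bandhue',np.median(h) if len(h) else None)
E
python3 -c "
from h import *
to(.4775,.250);cartons('t2')"
```

```text
t 20.9 tcp [0.4627 0.0043 0.2546] rot [179.9  -0.2   6.6] | shift [  42.7 -242.4   -0. ] turn 0 F [-0.8 -0.2 -0.9] w 0.0827 g 0.0 q7 -84
px [404.6 200.5] area 196 ctr [ 437.7 -337.3] size [35.4 48.1] long yaw 174.6 bandhue 28.0
px [356.1 204.1] area 202 ctr [ 425.5 -201.1] size [36.4 46.9] long yaw 117.1 bandhue 2.0
```

Red carton (356,204) is carton4 and yellow (405,200) is carton2; both lie where they were, with clean 36×48 mm rectangles. Fetching carton4 first.

arm_command --series "0 0 0 -0.12 80;0 0 0 -0.12 80;0 0 0 -0.12 80;0 0 0 -0.12 80;0 0 0 -0.12 80;0 0 0 -0.12 80;0 0 0 -0.12 80;0 0 0 -0.12 80;0 0 0 -0.12 80;0 0 0 -0.12 80;0 0 0 -0.12 80;0 0 0 -0.12 80;0 0 0 -0.12 80;0 0 0 -0.12 80;0 0 0 -0.12 80;0 0 0 -0.12 80;0 0 0 0 80"

```text
time_s: 22.37
tool_pos: [0.4607, 0.004, 0.2514]
tool_rot: [-179.9, -0.1, 116.7]
force: [-0.9, -0.1, -0.1]
grip_width: 0.0598
grasp_force: 0.0
```

```bash
python3 -c "
from h import *
to(.4255,-.2011,.012,117)"
```

```text
t 22.37 tcp [0.4607 0.004  0.2514] rot [-1.799e+02 -1.000e-01  1.167e+02] | shift [-167.3 -123.7  239.4] turn -0.005 F [-0.9 -0.1 -0.1] w 0.0598 g 0.0 q7 26
```

arm_command --series "-20.9 -15.5 0 0 80;-20.9 -15.5 0 0 80;-20.9 -15.5 0 0 80;-20.9 -15.5 0 0 80;-20.9 -15.5 0 0 80;-20.9 -15.5 0 0 80;-20.9 -15.5 25 0 80;-20.9 -15.5 25 0 80;0 0 30 0 80;0 0 30 0 80;0 0 30 0 80;0 0 30 0 80;0 0 0 0 80;0 0 0 0 80"

```text
time_s: 23.53
tool_pos: [0.4237, -0.2002, 0.0814]
tool_rot: [-179.8, -0.2, 116.4]
force: [0.8, 0.1, 0.6]
grip_width: 0.0599
grasp_force: 0.0
```

```bash
python3 -c "
from h import *
to(.4255,-.2011,.012,117)"
```

```text
t 23.53 tcp [ 0.4237 -0.2002  0.0814] rot [-179.8   -0.2  116.4] | shift [-1.6  1.2 69.4] turn -0.01 F [0.8 0.1 0.6] w 0.0599 g 0.0 q7 47
```

arm_command --series "-1.6 1.2 20 -0.01 80;0 0 20 0 80;0 0 15 0 80;0 0 14.4 0 80;0 0 0 0 80;0 0 0 0 80;0 0 0 0 255;0 0 0 0 255;0 0 0 0 255;0 0 0 0 255;0 0 0 0 255;0 0 0 0 255;0 0 0 0 255" --squeeze 20

```text
time_s: 24.62
tool_pos: [0.4276, -0.2023, 0.0142]
tool_rot: [180.0, 0.1, 117.1]
force: [-0.7, 0.3, 5.3]
grip_width: 0.0358
grasp_force: 20.0
```

arm_command --series "0 0 0 0 255;0 0 -20 0 255;0 0 -30 0 255;0 0 -35 0 255;0 0 -35 0 255;0 0 -35 0 255;0 0 -35 0 255;0 0 -20 0 255;0 0 0 0 255"

```text
time_s: 25.37
tool_pos: [0.4296, -0.2031, 0.2284]
tool_rot: [179.7, 0.4, 117.1]
force: [0.6, -0.1, -0.1]
grip_width: 0.036
grasp_force: 20.0
```

```bash
python3 -c "
from h import *
to(.4946,.262,.25,182.9)"
```

```text
t 25.37 tcp [ 0.4296 -0.2031  0.2284] rot [179.7   0.4 117.1] | shift [384.4 269.7 -21.6] turn -1.148 F [ 0.6 -0.1 -0.1] w 0.036 g 20.0 q7 50
```

arm_command --series "0 0 -30 0 255;24 16.9 0 0 255;24 16.9 0 0 255;24 16.9 0 0 255;24 16.9 0 0 255;24 16.9 0 0 255;24 16.9 0 0 255;24 16.9 0 0 255;24 16.9 0 0 255;24 16.9 0 0 255;24 16.9 0 0 255;24 16.9 0 0 255;24 16.9 0 0 255;24 16.9 0 0 255;24 16.9 0 0 255;24 16.9 0 0 255;24 16.9 0 0 255;0 0 0 0 255"

```text
time_s: 26.87
tool_pos: [0.4908, 0.2695, 0.2519]
tool_rot: [-180.0, -0.3, 117.6]
force: [-0.8, 0.9, -0.0]
grip_width: 0.036
grasp_force: 20.0
```

arm_command --series "0 0 0 -0.115 255;0 0 0 -0.115 255;0 0 0 -0.115 255;0 0 0 -0.115 255;0 0 0 -0.115 255;0 0 0 -0.115 255;0 0 0 -0.115 255;0 0 0 -0.115 255;0 0 0 -0.115 255;0 0 0 -0.115 255;0 0 0 0 255;0 0 0 0 255"

```text
time_s: 27.87
tool_pos: [0.4925, 0.2624, 0.2524]
tool_rot: [-180.0, -0.1, -177.2]
force: [0.4, -0.1, -1.0]
grip_width: 0.036
grasp_force: 20.0
```

```bash
python3 -c "
from h import *
to(.4946,.262,.142,182.9)
cv2.imwrite('pics/p1.png',np.vstack([cv2.resize(cams.read_camera('top')[80:230,120:320],None,fx=3,fy=2),cv2.resize(cams.read_camera('scene')[130:330,300:500],None,fx=3,fy=1.5)]))"
```

```text
t 27.87 tcp [0.4925 0.2624 0.2524] rot [-1.800e+02 -1.000e-01 -1.772e+02] | shift [ -2.   -0.5 110.4] turn -0.002 F [ 0.4 -0.1 -1. ] w 0.036 g 20.0 q7 53
```

View pics/p1.png

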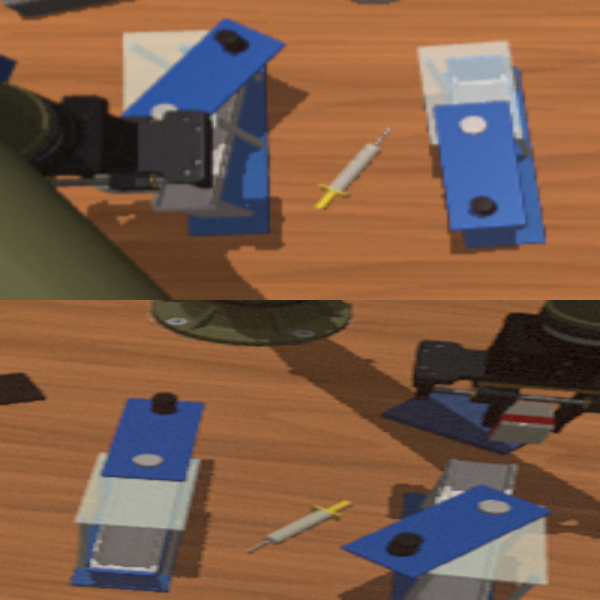

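Right lid is shut, left is open, and the carton with its red band hangs at (528,422) above the left mouth. Refining the lane's mid line from the mouth's end edge.

Run:
```python
from h import *
im=cams.read_camera('scene'); c=im[215:345,420:530]
cv2.imwrite('pics/m1.png',cv2.resize(c,None,fx=5,fy=4.5,interpolation=2))
for z in(.129,.139): print(z,at('scene',449.3,236.7,z).round(4),at('scene',472.7,238.7,z).round(4))
```

```text
0.129 [0.4706 0.2351 0.129 ] [0.4613 0.2897 0.129 ]
0.139 [0.479  0.2337 0.139 ] [0.4698 0.2877 0.139 ]
```

View pics/m1.png

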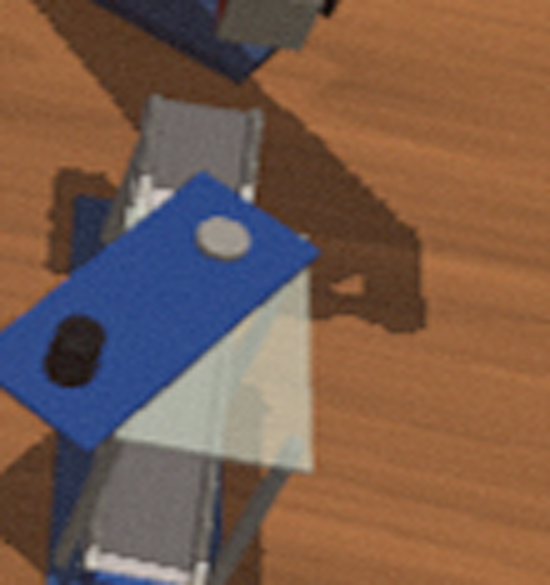

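Lane end edges at (450.4,236.6) and (472.4,239.9) give a mid line y≈0.261 at the open end, agreeing with the base estimate. Lowering.

arm_command --series "-2 -0.5 20 0 255;0 0 25 0 255;0 0 25 0 255;0 0 20 0 255;0 0 10 0 255;0 0 6 0 255;0 0 0 0 255;0 0 0 0 255;0 0 0 0 255"

```text
time_s: 28.77
tool_pos: [0.4957, 0.2632, 0.1489]
tool_rot: [180.0, 0.1, -177.0]
force: [0.3, -0.7, -1.4]
grip_width: 0.036
grasp_force: 20.0
```

```bash
python3 -c "
from h import *
to(.4946,.262,.142,182.9)"
```

```text
t 28.77 tcp [0.4957 0.2632 0.1489] rot [ 1.80e+02  1.00e-01 -1.77e+02] | shift [ 1.2 -1.1  6.9] turn 0.001 F [ 0.3 -0.7 -1.4] w 0.036 g 20.0 q7 50
```

arm_command --series "1 1.2 3 0 255;0 -2.2 3 0 255;0 0 0 0 255;0 0 0 0 255;0 0 0 0 255"

```text
time_s: 29.18
tool_pos: [0.4947, 0.2617, 0.142]
tool_rot: [180.0, 0.1, -177.0]
force: [1.5, 0.3, 1.5]
grip_width: 0.0357
grasp_force: 20.0
```

```bash
python3 -c "
from h import *
to(.4946,.262,.142,182.9)"
```

```text
t 29.18 tcp [0.4947 0.2617 0.142 ] rot [ 1.80e+02  1.00e-01 -1.77e+02] | shift [0.1 0.3 0. ] turn 0.001 F [1.5 0.3 1.5] w 0.0357 g 20.0 q7 50
```

arm_command --series "0 0 0 0 120;0 0 0 0 80;0 0 0 0 80;0 0 0 0 80;0 0 0 0 80;0 0 0 0 80;0 0 0 0 80;0 0 -20 0 80;0 0 -25 0 80;0 0 -25 0 80;0 0 -25 0 80;0 0 -15 0 80;0 0 0 0 80"

```text
time_s: 30.27
tool_pos: [0.4955, 0.2628, 0.2551]
tool_rot: [179.9, 0.3, -177.0]
force: [-0.5, 1.0, 0.2]
grip_width: 0.0594
grasp_force: 0.0
```

```bash
python3 -c "
from h import *
to(.4377,-.3373,.25,-5.4);cartons('t3')
im=cams.read_camera('scene');hs=cv2.cvtColor(im,cv2.COLOR_BGR2HSV)
m=(hs[...,1]>130)&(hs[...,2]>90)&((hs[...,0]<4)|(hs[...,0]>174));m[:180]=0;m[:,:300]=0;m[:,530:]=0
print([(a,c) for a,c,i,l in blobs(m,8)])
cv2.imwrite('pics/p2.png',cv2.resize(im[215:365,400:530],None,fx=4,fy=4))"
```

```text
t 30.27 tcp [0.4955 0.2628 0.2551] rot [ 179.9    0.3 -177. ] | shift [  89.1 -596.3    5.1] turn -2.995 F [-0.5  1.   0.2] w 0.0594 g 0.0 q7 53
px [404.6 200.5] area 196 ctr [ 437.7 -337.3] size [35.4 48.1] long yaw 174.6 bandhue 29.0
[(np.int32(113), array([449.8, 336.5]))]
```

View pics/p2.png

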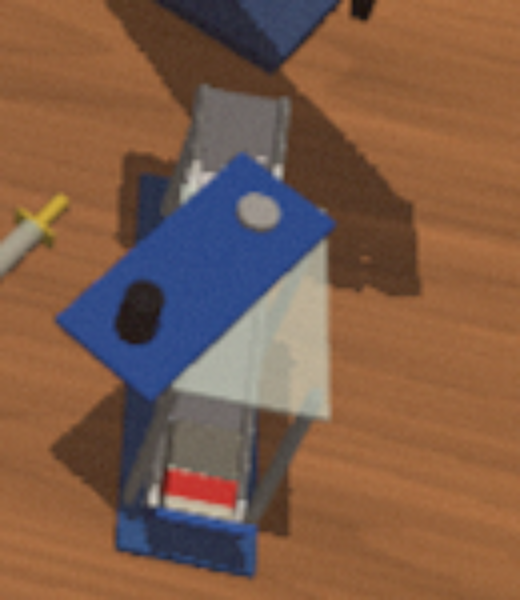

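Carton4 (red) rests at the stop, (200,490) in the crop. Before fetching carton2, check the clearance between the gripper's body and the cup and glass.

Run:
```python
from h import *
print('cup',at('top',446,222.5,.085).round(3),'glass',at('top',458,181.5,.09).round(3))
print('scene cup',at('scene',212,171,.085).round(3),'glass',at('scene',185,195,.09).round(3))
print('turq',at('top',409,170,.036).round(3),'files',at('top',375,170,.03).round(3))
```

```text
cup [ 0.373 -0.436  0.085] glass [ 0.483 -0.469  0.09 ]
scene cup [ 0.382 -0.433  0.085] glass [ 0.491 -0.46   0.09 ]
turq [ 0.524 -0.35   0.036] files [ 0.524 -0.255  0.03 ]
```

Cup is ~100 mm away and 85 mm high, so at a low grasp the gripper's body could touch its rim; I'll grasp high (TCP z≈24 mm, body at 94 mm).

arm_command --series "4.45 -29.8 0 0.004 80;4.45 -29.8 0 0.004 80;4.45 -29.8 0 0 80;4.45 -29.8 0 0 80;4.45 -29.8 0 0 80;4.45 -29.8 0 0 80;4.45 -29.8 0 0 80;4.45 -29.8 0 0 80;4.45 -29.8 0 0 80;4.45 -29.8 0 0 80;4.45 -29.8 0 0 80;4.45 -29.8 0 0 80;4.45 -29.8 0 0 80;4.45 -29.8 0 0 80;4.45 -29.8 0 0 80;4.45 -29.8 0 0 80;4.45 -29.8 0 0 80;4.45 -29.8 0 0 80;0 0 0 0.07 80;0 0 0 0.07 80"

```text
time_s: 32.03
tool_pos: [0.4362, -0.2799, 0.249]
tool_rot: [179.9, -0.2, 174.1]
force: [0.7, 0.6, -0.3]
grip_width: 0.0598
grasp_force: 0.0
```

```bash
python3 -c "
from h import *
to(.4377,-.3373,.024,174.6)"
```

```text
t 32.03 tcp [ 0.4362 -0.2799  0.249 ] rot [179.9  -0.2 174.1] | shift [ -7.5 -56.9 225. ] turn -0.009 F [ 0.7  0.6 -0.3] w 0.0598 g 0.0 q7 113
```

arm_command --series "-2.5 -19 0 -0.009 80;-2.5 -19 20 0 80;-2.5 -19 25 0 80;0 0 30 0 80;0 0 30 0 80;0 0 30 0 80;0 0 0 0 80;0 0 0 0 80"

```text
time_s: 32.7
tool_pos: [0.4386, -0.334, 0.1141]
tool_rot: [179.8, -0.3, 175.0]
force: [0.1, -0.0, -0.0]
grip_width: 0.0598
grasp_force: 0.0
```

```bash
python3 -c "
from h import *
to(.4377,-.3373,.024,174.6)
def y(im):
    hs=cv2.cvtColor(im,cv2.COLOR_BGR2HSV); m=(hs[...,1]>100)&(hs[...,2]>100)&(hs[...,0]>22)&(hs[...,0]<34); return [(a,c) for a,c,i,l in blobs(m,10)]
print(y(cv2.imread('pics/scene0.png')),y(cams.read_camera('scene')))"
```

```text
t 32.7 tcp [ 0.4386 -0.334   0.1141] rot [179.8  -0.3 175. ] | shift [ 0.6 -3.3 90.1] turn 0.008 F [ 0.1 -0.  -0. ] w 0.0598 g 0.0 q7 114
[(np.int32(32), array([235.7, 207.1])), (np.int32(29), array([252.2, 236.9])), (np.int32(15), array([411.4, 268.3]))] [(np.int32(39), array([252.1, 236.7])), (np.int32(10), array([412.9, 266.5]))]
```

```bash
python3 -c "
from h import *
cv2.imwrite('pics/p3.png',np.hstack([cv2.resize(cams.read_camera('scene')[130:260,160:310],None,fx=2.6,fy=3),cv2.resize(cams.read_camera('top')[140:270,340:490],None,fx=2.6,fy=3)]))"
```

```text
(no output)
```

View pics/p3.png

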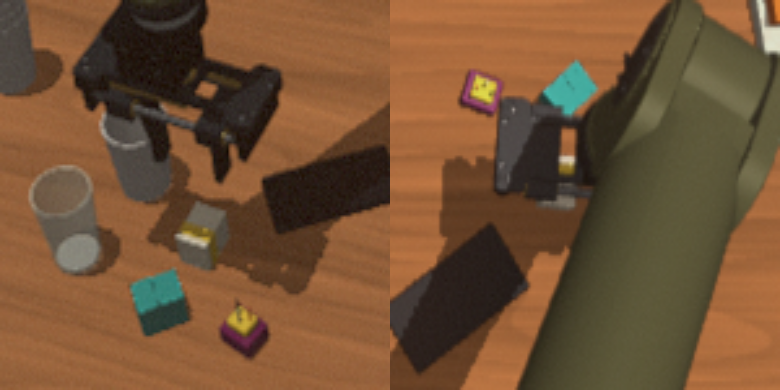

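The carton (scene crop (200,235) → px (237,208)) is unmoved, only in the gripper's shadow. Descending.

arm_command --series "0.6 -3.3 25 0.008 80;0 0 25 0 80;0 0 20 0 80;0 0 15 0 80;0 0 5 0 80;0 0 0 0 80;0 0 0 0 80"

```text
time_s: 33.43
tool_pos: [0.4406, -0.3394, 0.0282]
tool_rot: [-179.9, 0.1, 174.6]
force: [-0.5, 0.1, -0.5]
grip_width: 0.0595
grasp_force: 0.0
```

```bash
python3 -c "
from h import *
to(.4377,-.3373,.024,174.6)"
```

```text
t 33.43 tcp [ 0.4406 -0.3394  0.0282] rot [-1.799e+02  1.000e-01  1.746e+02] | shift [3.1 1.8 4.2] turn -0.001 F [-0.5  0.1 -0.5] w 0.0595 g 0.0 q7 111
```

arm_command --series "2.5 1.5 5 0 80;0 0 0 0 80;0 0 0 0 255;0 0 0 0 255;0 0 0 0 255;0 0 0 0 255;0 0 0 0 255;0 0 0 0 255;0 0 0 0 255;0 0 0 0 255;0 0 0 0 255" --squeeze 25

```text
time_s: 34.35
tool_pos: [0.4373, -0.337, 0.0217]
tool_rot: [-180.0, 0.0, 174.6]
force: [-0.4, 0.4, 2.1]
grip_width: 0.0358
grasp_force: 25.0
```

arm_command --series "0 0 -15 0 255;0 0 -25 0 255;0 0 -35 0 255;0 0 -35 0 255;0 0 -35 0 255;0 0 -35 0 255;0 0 -35 0 255;0 0 -25 0 255;0 0 0 0 255;0 0 0 0 255"

```text
time_s: 35.18
tool_pos: [0.4378, -0.3372, 0.2628]
tool_rot: [-179.9, 0.1, 174.6]
force: [-0.0, 0.4, -1.7]
grip_width: 0.036
grasp_force: 25.0
```

```bash
python3 -c "
from h import *
to(.4946,.262,.265,182.9)"
```

```text
t 35.18 tcp [ 0.4378 -0.3372  0.2628] rot [-1.799e+02  1.000e-01  1.746e+02] | shift [ 2.000e-01  6.019e+02 -2.200e+00] turn -0.145 F [-0.   0.4 -1.7] w 0.036 g 25.0 q7 117
```

arm_command --series "0 30 0 0 255;0 30 0 0 255;0 30 0 0 255;0 30 0 0 255;0 30 0 0 255;0 30 0 0 255;0 30 0 0 255;0 30 0 0 255;0 30 0 0 255;0 30 0 0 255;0 30 0 0 255;0 30 0 0 255;0 30 0 0 255;0 30 0 0 255;0 30 0 0 255;0 30 0 0 255;0 30 0 0 255;0 30 0 0 255;0 30 0 0 255;0 30 0 0 255"

```text
time_s: 36.85
tool_pos: [0.4932, 0.2611, 0.2594]
tool_rot: [-179.9, -0.2, 174.6]
force: [0.3, -0.6, -0.3]
grip_width: 0.0359
grasp_force: 25.0
```

arm_command --series "0 0 0 -0.073 255;0 0 0 -0.073 255;0 0 0 0 255;0 0 0 0 255;0 0 0 0 255"

```text
time_s: 37.27
tool_pos: [0.4937, 0.2596, 0.2605]
tool_rot: [-180.0, -0.1, -177.2]
force: [-0.6, -0.6, -0.1]
grip_width: 0.0357
grasp_force: 25.0
```

```bash
python3 -c "
from h import *
to(.4946,.2622,.149,182.9)"
```

```text
t 37.27 tcp [0.4937 0.2596 0.2605] rot [-1.800e+02 -1.000e-01 -1.772e+02] | shift [ -1.    2.5 111.5] turn -0.002 F [-0.6 -0.6 -0.1] w 0.0357 g 25.0 q7 53
```

arm_command --series "-1 2.5 20 0 255;0 0 25 0 255;0 0 25 0 255;0 0 20 0 255;0 0 10 0 255;0 0 5 0 255;0 0 0 0 255;0 0 0 0 255;0 0 0 0 255;0 0 0 0 255"

```text
time_s: 38.1
tool_pos: [0.4956, 0.2634, 0.1578]
tool_rot: [180.0, 0.1, -177.1]
force: [0.8, -0.3, -0.5]
grip_width: 0.0362
grasp_force: 25.0
```

```bash
python3 -c "
from h import *
to(.4946,.2620,.149,182.9)"
```

```text
t 38.1 tcp [0.4956 0.2634 0.1578] rot [ 1.800e+02  1.000e-01 -1.771e+02] | shift [ 1.  -1.4  8.8] turn 0.0 F [ 0.8 -0.3 -0.5] w 0.0362 g 25.0 q7 49
```

arm_command --series "1 -1.4 5 0 255;0 0 3.5 0 255;0 0 0 0 255;0 0 0 0 255;0 0 0 0 120;0 0 0 0 80;0 0 0 0 80;0 0 0 0 80;0 0 0 0 80;0 0 0 0 80;0 0 0 0 80;0 0 -20 0 80;0 0 -25 0 80;0 0 -25 0 80;0 0 -25 0 80;0 0 -15 0 80;0 0 0 0 80"

```text
time_s: 39.52
tool_pos: [0.4954, 0.2629, 0.2616]
tool_rot: [179.9, 0.3, -177.1]
force: [-0.0, 0.0, -0.0]
grip_width: 0.0594
grasp_force: 0.0
```

```bash
python3 -c "
from h import *
to(.6716,.2114,.177,148)
im=cams.read_camera('scene')
cv2.imwrite('pics/p4.png',np.hstack([cv2.resize(im[215:365,400:530],None,fx=3,fy=3),cv2.resize(cams.read_camera('top')[85:205,140:230],None,fx=4,fy=3.75)]))"
```

```text
t 39.52 tcp [0.4954 0.2629 0.2616] rot [ 179.9    0.3 -177.1] | shift [-173.4  -60.4   84.6] turn 0.61 F [-0.  0. -0.] w 0.0594 g 0.0 q7 52
```

View pics/p4.png

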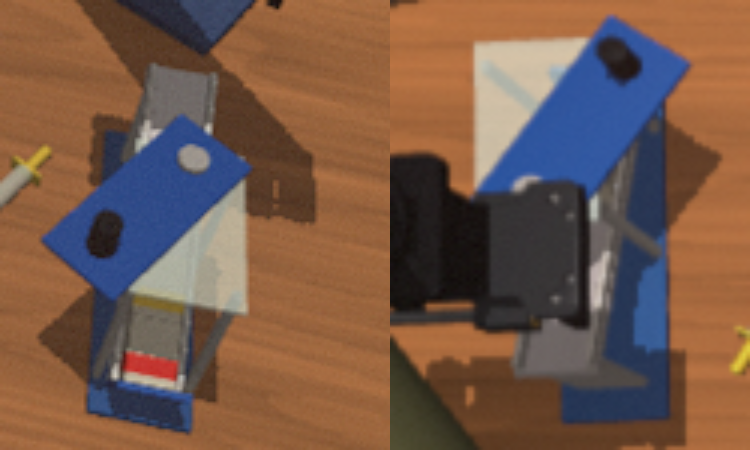

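Carton4's red band at (150,367) at the stop, carton2's yellow band at (158,303) directly behind it, seen through the roof. Now shut the free lid.

arm_command --series "-17.3 -6 0 0 0;-17.3 -6 0 0 0;-17.3 -6 0 0 0;-17.3 -6 0 0 0;-17.3 -6 0 0 0;-17.3 -6 0 0 0;-17.3 -6 0 0 0;-17.3 -6 0 0 0;-17.3 -6 0 0 0;-17.3 -6 0 0 0;0 0 0 0.12 0;0 0 0 0.12 0;0 0 0 0.12 0;0 0 0 0.12 0;0 0 0 0.12 0;0 0 0 0 0;0 0 0 0 0"

```text
time_s: 41.03
tool_pos: [0.6692, 0.2103, 0.2564]
tool_rot: [-179.9, -0.1, 148.8]
force: [0.1, -0.4, 0.1]
grip_width: 0.087
grasp_force: 0.0
```

```bash
python3 -c "
from h import *
to(.6716,.2114,.177,148)"
```

```text
t 41.03 tcp [0.6692 0.2103 0.2564] rot [-1.799e+02 -1.000e-01  1.488e+02] | shift [-1.5  2.2 79.4] turn 0.013 F [ 0.1 -0.4  0.1] w 0.087 g 0.0 q7 26
```

arm_command --series "-1 2.2 20 0.01 0;0 0 25 0 0;0 0 20 0 0;0 0 13 0 0;0 0 0 0 0;0 0 0 0 255;0 0 0 0 255;0 0 0 0 255;0 0 0 0 255;0 0 0 0 255;0 0 0 0 255;0 0 0 0 255;0 0 0 0 255;0 0 0 0 255;0 0 0 0 255;0 0 0 0 255;0 0 0 0 255;0 0 0 0 255;0 0 0 0 255"

```text
time_s: 42.62
tool_pos: [0.6717, 0.2118, 0.18]
tool_rot: [-180.0, 0.0, 148.0]
force: [0.9, -0.4, 0.4]
grip_width: 0.0191
grasp_force: 25.0
```

arm_command --series "0.5 -10.5 0 0.1 255;0.5 -10.5 0 0.1 255;0.5 -10.5 0 0.1 255;0.5 -10.5 0 0.1 255;0.5 -10.5 0 0.1 255;0.5 -10.5 0 0.1 255;0.5 -10.5 0 0.1 255;0.5 -10.5 0 0.1 255;0.5 -10.5 0 0.1 255;0.5 -10.5 0 0.1 255;0.5 -10.5 0 0.1 255;0.5 -10.5 0 0.1 255"

```text
time_s: 43.62
tool_pos: [0.5621, 0.1643, 0.1799]
tool_rot: [-180.0, -0.0, 79.0]
force: [-1.3, 1.5, -0.1]
grip_width: 0.0193
grasp_force: 25.0
```

```bash
python3 -c "
from h import *
to(.6716,.2114,.177);hinge([.5812,.2687],-177.1)"
```

```text
t 43.62 tcp [0.5621 0.1643 0.1799] rot [-180.   -0.   79.] | shift [67.2 98.5  2.9] turn 0 F [-1.3  1.5 -0.1] w 0.0193 g 25.0 q7 -38
r 0.1061 phi -100.4 lid 1.339 Frad -1.2 Ftan -1.5
```

arm_command --series "0.5 -10.5 0 0.1 255;0.5 -10.5 0 0.1 255;0.5 -10.5 0 0.1 255;0.5 -10.5 0 0.1 255;0.5 -10.5 0 0.1 255;0.5 -10.5 0 0.1 255;0.5 -10.5 0 0.1 255;0.5 -10.5 0 0.1 255;0.5 -10.5 0 0.1 255;0.5 -10.5 0 0.1 255;0.5 -10.5 0 0.1 255;0.5 -10.5 0 0.1 255;0 -3 0 0.04 255;0 -3 0 0.02 255;0 -2 0 0 255;0 0 0 0 255;0 0 0 0 255"

```text
time_s: 45.03
tool_pos: [0.4765, 0.2561, 0.1799]
tool_rot: [180.0, 0.2, 7.1]
force: [-4.9, -0.2, 1.5]
grip_width: 0.0192
grasp_force: 25.0
```

```bash
python3 -c "
from h import *
to(.6716,.2114,.177);hinge([.5812,.2687],-177.1)"
```

```text
t 45.03 tcp [0.4765 0.2561 0.1799] rot [180.    0.2   7.1] | shift [188.1  68.5   2.9] turn 0 F [-4.9 -0.2  1.5] w 0.0192 g 25.0 q7 -118
r 0.1055 phi -173.1 lid 0.069 Frad 4.9 Ftan -0.4
```

arm_command --series "0 -4 0 0.03 255;0 -4 0 0.03 255;0 -2 0 0 255;0 -2 0 0 255;0 0 0 0 255;0 0 0 0 255"

```text
time_s: 45.53
tool_pos: [0.4759, 0.2628, 0.1798]
tool_rot: [179.5, 0.3, 3.5]
force: [-7.5, -9.3, 6.7]
grip_width: 0.0194
grasp_force: 25.1
```

```bash
python3 -c "
from h import *
to(.6716,.2114,.177);hinge([.5812,.2687],-177.1)"
```

```text
t 45.53 tcp [0.4759 0.2628 0.1798] rot [179.5   0.3   3.5] | shift [192.3  63.1   2.8] turn 0 F [-7.5 -9.3  6.7] w 0.0194 g 25.1 q7 -123
r 0.1055 phi -176.8 lid 0.005 Frad 8.0 Ftan 8.8
```

arm_command --series "0 3 0 0 255;0 0 0 0 0;0 0 0 0 0;0 0 0 0 0;0 0 0 0 0;0 0 0 0 0;0 0 0 0 0;0 0 0 0 0;0 0 -20 0 0;0 0 -25 0 0;0 0 -30 0 0;0 0 -30 0 0;0 25 0 0 0;0 35 0 0 0;0 35 0 0 0;0 35 0 0 0;0 0 0 0 0;0 0 0 0 0"

```text
time_s: 47.03
tool_pos: [0.4857, 0.1326, 0.2851]
tool_rot: [180.0, -0.0, 3.3]
force: [0.3, 0.6, 0.1]
grip_width: 0.0869
grasp_force: 0.0
```

```bash
python3 -c "
from h import *
to(.67,.2)
cv2.imwrite('pics/p5.png',np.hstack([cv2.resize(cams.read_camera('scene')[170:365,310:520],None,fx=2,fy=2.5),cv2.resize(cams.read_camera('top')[80:215,150:320],None,fx=2.2,fy=3.61)[:487]]) if 0 else cv2.resize(cams.read_camera('scene')[170:365,310:520],None,fx=3,fy=3))
cams_t=cams.read_camera('top');cv2.imwrite('pics/p6.png',cv2.resize(cams_t[80:215,140:320],None,fx=4,fy=4))"
```

```text
t 47.03 tcp [0.4857 0.1326 0.2851] rot [180.   -0.    3.3] | shift [187.9 -56.7  -0. ] turn 0 F [0.3 0.6 0.1] w 0.0869 g 0.0 q7 -105
```

View pics/p5.png

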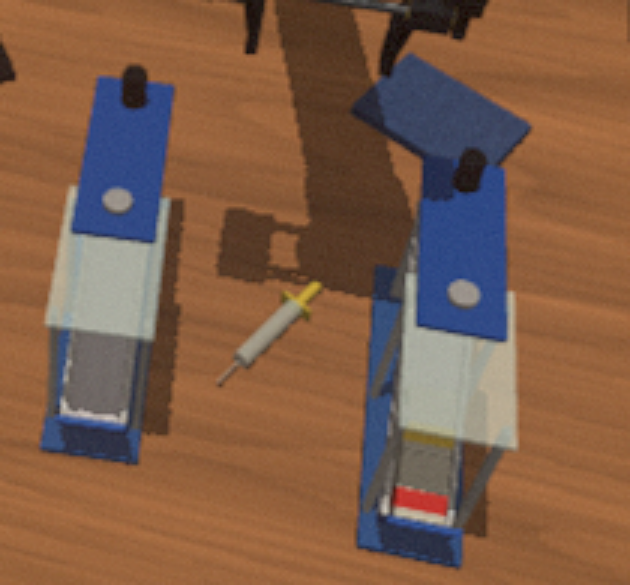

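View pics/p6.png

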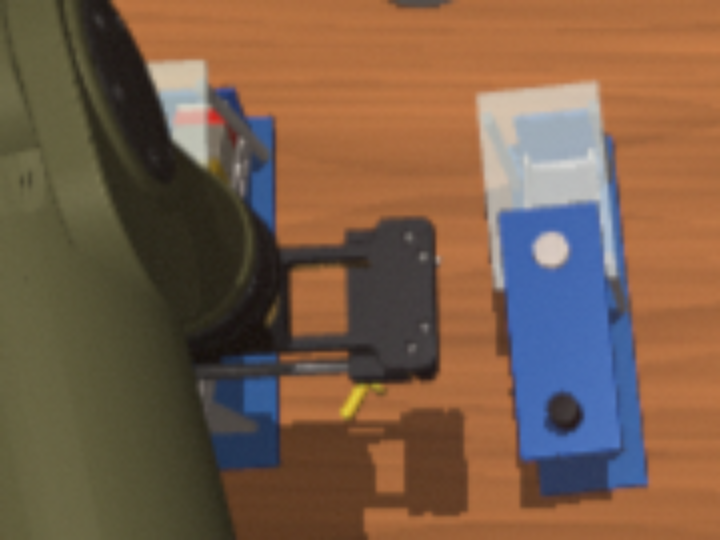

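Both lids stand square over their mouths, with knobs at (134,72) and (472,158). In the left lane (right in the scene view) the red carton at (420,500) is at the stop with the yellow one at (428,437) against it. The binding dispenser is empty. The arm is clear, so I'm handing in.

```bash
python3 -c "
from cell import env
print(env.sign_off())"
```

```text
the job is handed in; nothing more can be done
None
```

The job is handed in: carton4 and carton2, the only two present, are lined up at the stop in the dispenser with the free-running lid, the binding one is empty, and both lids are shut; `env.sign_off()` returned no verdict.

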